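Close the board vise with its crank

ROBOT

A 7-joint arm with a two-finger parallel gripper is mounted at the origin on the work surface. World frame = base frame: x ahead of the robot, y to its left, z up, the work surface at z = 0. Lengths are in mm, angles in rad, forces in N, time in s.
With the tool pointing down it reaches from about 400 to 925 mm from the base axis. Payload 5.6 kg.
Tool frame: the origin (TCP) lies at the very end of the fingers, on their centre line; the grasp point (between the pads) lies 19 mm behind it; z points along the fingers, y is the line along which they close (so a half turn about z gives the same grasp; the last joint's range is limited). The gripper opens to 85 mm and grips with 20 to 120 N. Pads are 22 mm wide; open, the fingers measure 114 mm over their backs; the gripper's body (76 mm by 85 mm) begins 54 mm behind the grasp point. The pads swing forward as they close: fully open they stand 13 mm farther back than shut.
Start: joints at [1.236, 0.468, -0.012, 1.603, 0.006, 1.071, -0.056], TCP at [186.947, -622.544, 193.79] pointing down, gripper open.
Joint ranges: [-2.53, 2.53], [-0.31, 2.02], [-1.57, 1.55], [0.28, 2.44], [-1.29, 4.43], [0.15, 1.84], [-2.92, 2.92]. Speed limits (rad/s): [2.57, 2.57, 3.14, 3.14, 3.14, 3.14, 3.14].

INTERFACE

Orientations are given as [roll, pitch, yaw] about the fixed x, y, z axes, in that order (R = Rz(yaw) Ry(pitch) Rx(roll)).
In Python, from plant import arm gives the robot as it stands.
- The arm moves only by the tool send_rows, never from a script. Its argument "rows" is a list of rows, each an object of numbers: "x", "y", "z": the shift along the tool's x, y, z in cm; "ax", "ay", "az": the turn, a rotation vector about the tool's x, y, z in rad. In form: [{"x": .., "y": .., "z": .., "ax": .., "ay": .., "az": ..}, ...]. A call has exactly 5 rows; each row shifts and turns the commanded pose from where the row before left it, along the tool's axes as they then stand; what a row does not reach is not made up. A row lasts 1/10 s, in which the tool goes at most 50 mm and 8.59 degrees, less where a joint would pass 70% of its speed; a pose out of reach is approached as far as the arm can. A call with a gripper value outside its range is refused whole. "fingers" is the opening, from -1 (shut) to 1 (fully open), set as the call begins (left out, the last holds). The fingers move at their own pace and stop on an object; "squeeze" is the grip in N (left out, the last holds). Time passes only in rows, so rows that do not move let the fingers close, or fill a call up. It gives the time, the measured TCP pose, the force, the opening and the grip force at its end, in the units of the state.
- arm.get_state(): the state, without advancing time (a new reading comes with each control period).
- arm.snapshot(name): name is "scene" or "top"; returns the picture (480x640x3 uint8, red, green, blue); there is no depth.
- arm.camera_model(name): a dict with "K" (3x3 intrinsics, pixels), "extrinsics" (4x4, takes a point from camera to world coordinates). Camera axes: x right, y down, z forward; pixel columns grow to the right and rows downward; lengths in mm; the calibration is good to about 2 mm. A picture is of the moment at which its call begins. camera_model takes no time and is no camera call.
- arm.close_job(): hands the job in; it is judged then, once.
The state is a dict: "clock": time; "qpos": joint angles; "joint_velocities": joint speeds; "tau": joint torques, N m; "eef_pos": TCP position; "ee_rot": TCP orientation; "contact_force": force on the tool from outside, world axes, zero at the start; "moment": the same for the moment, N m; "finger_gap": finger opening in mm; "grip_force": force on a finger pad.
Only numpy, scipy, OpenCV 4.12 (cv2) and the standard library are available. Lean on these libraries where they do the work, as an engineer would, in place of code of your own. Each camera call takes 0.05 s, during which the arm holds its last target. There are 200 camera calls.

TASK

Fit the large crank, the one with the square socket, all the way down onto the upright square shaft end of the circuit-board vise and wind it clockwise (seen from above) until the moving jaw has closed up against the edge of the board. Leave the crank sitting on the shaft, and leave the small crank where it lies.

Things in the scene. Friction and masses are not known exactly. Their poses are not given: they have to be found in the camera images.
- crank: Large loose steel crank, 0.3 kg. Hub 36 mm square, 32 tall, 19 mm square hole through it, grip across y. Flat arm (18 wide, 8 thick, top flush with hub) along +x to an upright black handle 80 mm from the hub axis: 22 mm thick, 33 to 78 mm above the hub's underside, spinning freely on its own axis (hold firmly). Centre of mass 13 mm from hub axis. Origin: centre of hub's underside, z up.
- vise: Fixed grey board vise. Origin: on its upright shaft's axis, at table level; +y runs along the bed to jaw and green board. Shaft: collar 34 mm wide, top at 65 mm, where a crank fully home rests; 16 mm square up to 83 mm, cone to 92 mm. All else is below 59 mm: gear block 66 x 70 mm round the shaft, base to 240 mm along +y. Crank fits in any quarter turn, play 1.5 mm a side, 12 degrees.
- screw (a joint): Angle of the vise's square shaft, rad, growing clockwise seen from above; starts at 0 to 4.5. The moving jaw advances 16 mm a turn and meets the board at 12.57, a hard stop. At 0 the square's flats lie along the vise's x and y; at angle a it is turned clockwise by a. Light friction (0.03 N m); stays where left.
- small_crank: Small loose crank that does not fit: round hub 22 mm wide, 24 mm tall, 9 mm round hole; 14 mm handle 48 mm along +x, top at 50 mm. Origin: centre of the hub's underside. Either crank may lie in either place.
Not all that is in view belongs to the job. What is shaped like the crank but red is not meant.

How it is judged (in metres and radians):
On the way:
1. the large crank is fully home on the shaft before the jaw has been wound up (horizontal distance between crank and vise below 0.006 m and z of crank in the frame of vise between 0.058 and 0.071 m and value of joint screw below 6.28 rad), for 0.2 s.
At the end, for the whole second after the job is handed in: The moving jaw is within 3 mm of the board (shaft angle above 11.37 rad), and the large crank is at rest, upright within 10 degrees, on the shaft: axis within 6 mm of the shaft's, underside within 6 mm of the collar (value of joint screw above 11.37 rad and horizontal distance between crank and vise below 0.006 m and z of crank in the frame of vise between 0.058 and 0.071 m and angle between crank's own z axis and vertical below 0.18 rad and linear speed of crank below 0.03 m/s); the robot touches nothing.
It fails at once if the small crank is shifted more than 40 mm (distance of small_crank from where it was at the start of the episode above 0.04 m).
It also fails if it takes over 72 s, if anything falls off the work surface, if the arm or the gripper's body presses on something with over 40 N, if the wrist force passes 120 N, or if a joint passes its speed limit or range.

## Working session

There is one attempt and no reset: what is moved stays moved. The work goes in short steps, Python scripts to look and compute and a tool call to move; the robot and the scene stay as the last step left them, time stands still between calls to the robot, and variables do not carry over. Pictures are saved under pics/ and viewed, at most 10 in all, crops included, and the job is handed in when it is done.

Besides the shell and the picture viewer there is one more tool, called after ">>>" as a command line: name --argument value ..., lists and objects as JSON in quotes. send_rows: Moves the arm, as the interface text tells. Its arguments: {"type":"object","properties":{"rows":{"type":"array"},"fingers":{"type":"number"},"squeeze":{"type":"number"}},"required":["rows"]}

```bash
mkdir -p pics; python3 - <<'E'
from plant import arm
import cv2,numpy as np
for n in("scene","top"):
    cv2.imwrite(f"pics/{n}0.png",arm.snapshot(n)[:,:,::-1])
    m=arm.camera_model(n);print(n,np.round(m["K"],1).tolist(),np.round(m["extrinsics"],3).tolist())
s=arm.get_state();print(s)
E
```

```text
scene [[524.9, 0.0, 322.0], [0.0, 524.9, 242.5], [0.0, 0.0, 1.0]] [[0.053, 0.568, -0.821, 1132.835], [0.999, -0.019, 0.051, -86.663], [0.014, -0.823, -0.568, 471.344], [0.0, 0.0, 0.0, 1.0]]
top [[558.3, 0.0, 322.5], [0.0, 558.3, 234.3], [0.0, 0.0, 1.0]] [[-0.017, -0.997, 0.072, 494.237], [-0.999, 0.015, -0.033, -38.673], [0.031, -0.072, -0.997, 779.518], [0.0, 0.0, 0.0, 1.0]]
{'clock': 0.1, 'qpos': array([ 1.2359903 ,  0.46836481, -0.01160977,  1.60351627,  0.00598738,
        1.07142253, -0.05634503]), 'joint_velocities': array([ 4.19970498e-04, -1.99893468e-03, -4.52526458e-06, -1.33672453e-03,
        9.99947531e-04, -3.11545372e-04, -3.07066277e-06]), 'tau': array([ 9.75556177e-04, -5.33519876e+01,  2.13986845e-02, -2.51967770e+01,
        1.14586161e-02,  4.30679604e-03,  1.98569063e-05]), 'eef_pos': array([ 186.77024897, -621.99495121,  192.89083838]), 'ee_rot': array([-3.13991961e+00,  1.04901064e-04,  2.91696704e-01]), 'contact_force': array([ 0.2519167 , -0.08145853, -0.27091413]), 'moment': array([-0.00795838, -0.03128833, -0.08219522]), 'grip_force': 0.0, 'finger_gap': 85.44529093722329}
```

View pics/top0.png

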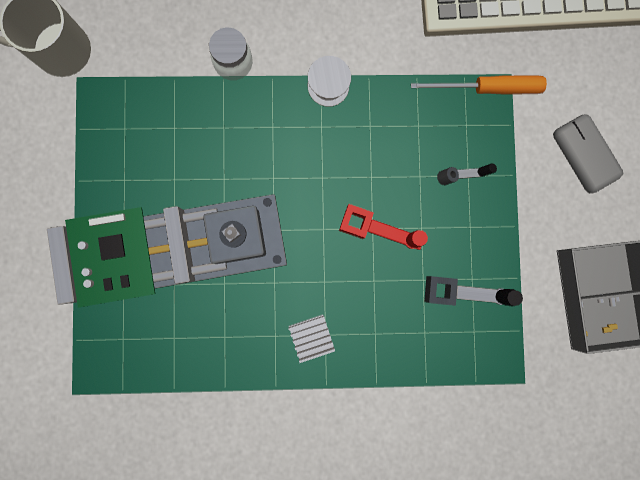

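View pics/scene0.png

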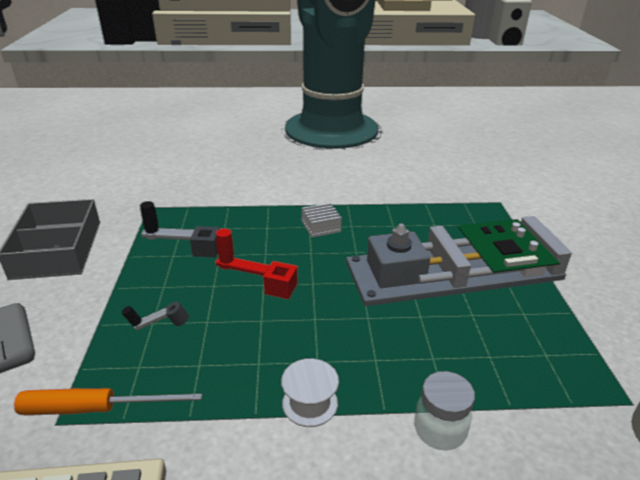

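Candidates for the large crank: the steel one with a square hub at top-view (441,291), the small round-hub one at (448,176), and the red lookalike at (355,221). I choose (441,291) and check it and the shaft, at (232,233), in a close crop.

```bash
python3 - <<'E'
import cv2,numpy as np
im=cv2.imread("pics/top0.png")
a=cv2.resize(im[265:320,415:530],None,fx=6,fy=6,interpolation=cv2.INTER_CUBIC)[:, :690]
b=cv2.resize(im[212:254,205:262],None,fx=6,fy=6,interpolation=cv2.INTER_CUBIC)
c=np.zeros((a.shape[0]+b.shape[0],690,3),np.uint8);c[:a.shape[0]]=a;c[a.shape[0]:,:b.shape[1]]=b
cv2.imwrite("pics/crop1.png",c)
E
```

```text
(no output)
```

View pics/crop1.png

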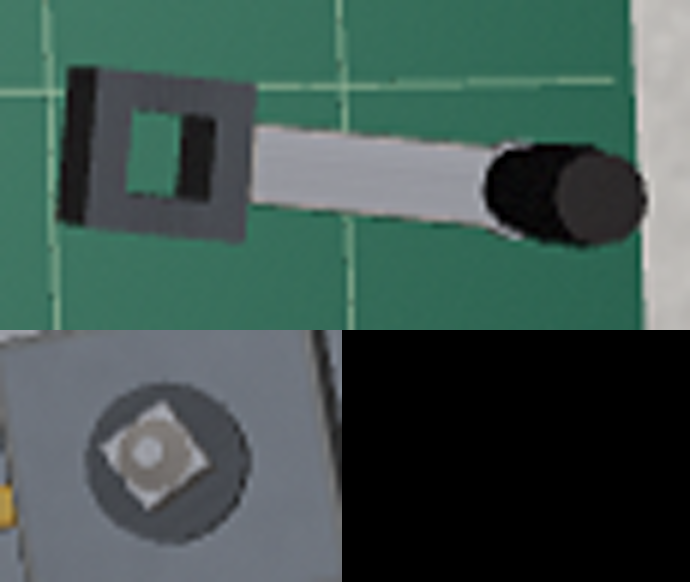

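The crop confirms a steel crank with a square through-hole: hub top corners (100,68),(257,86),(245,243),(85,225), handle top (601,198). The shaft square's corners are (163,402),(210,463),(150,510),(98,450), inside the collar disc centred on (168,463).

```bash
cat > h.py <<'E'
import numpy as np
from plant import arm
def ray(n,uv,z):
    m=arm.camera_model(n);E=np.array(m["extrinsics"]);K=np.array(m["K"])
    d=E[:3,:3]@np.linalg.solve(K,[uv[0],uv[1],1]);o=E[:3,3]
    return (o+d*(z-o[2])/d[2])[:2]
def proj(n,p):
    m=arm.camera_model(n);E=np.array(m["extrinsics"]);c=E[:3,:3].T@(np.array(p,float)-E[:3,3]);q=np.array(m["K"])@c
    return q[:2]/q[2]
E
python3 - <<'E'
from h import *
def c(p,o): return [(p[0]+.5)/6-.5+o[0],(p[1]+.5)/6-.5+o[1]]
H=np.array([ray("top",c(p,(415,265)),32) for p in[(100,68),(257,86),(245,243),(85,225)]])
h=ray("top",c((601,198),(415,265)),78);hc=H.mean(0)
ang=lambda v:np.degrees(np.arctan2(v[1],v[0]))
print("hub",H.round(1),hc,"handle",h,np.linalg.norm(h-hc),ang(h-hc),[ang(H[(i+1)%4]-H[i]) for i in range(4)],[np.linalg.norm(H[(i+1)%4]-H[i]) for i in range(4)])
S=np.array([ray("top",c((x,y-330),(205,212)),83) for x,y in[(163,402),(210,463),(150,510),(98,450)]])
print("shaft",S.mean(0),[ang(S[(i+1)%4]-S[i]) for i in range(4)],[np.linalg.norm(S[(i+1)%4]-S[i]) for i in range(4)])
print("collar",ray("top",c((168,133),(205,212)),65),"cone tip",ray("top",c((148,122),(205,212)),92))
# vise base direction along bed: near base edge in top picture
a=ray("top",(273,195),8);b=ray("top",(287,265),8);print("vise end edge",ang(b-a))
print(ray("scene",(401,226),92))
E
```

```text
hub [[ 489.9 -208.4]
 [ 485.3 -243.7]
 [ 450.4 -239.8]
 [ 455.1 -203.9]] [ 470.16311422 -223.93795433] handle [ 461.05536534 -303.28402415] 79.86707636211597 -96.54804560733454 [np.float64(-97.48507067483935), np.float64(173.5842905097727), np.float64(82.57364801618567), np.float64(-7.305756429070524)] [np.float64(35.61189118400387), np.float64(35.12892352079376), np.float64(36.15747639252752), np.float64(35.16003290125729)]
shaft [548.33526635  53.14541036] [np.float64(-143.13317720091888), np.float64(127.59090863401485), np.float64(40.179544233692035), np.float64(-53.962837251720096)] [np.float64(16.068544819789935), np.float64(15.709361004271724), np.float64(16.536012467313434), np.float64(16.665398566217057)]
collar [548.24510358  52.82793699] cone tip [548.52494059  53.43536789]
vise end edge -169.42889090012542
[548.93816195  55.08447925]
```

>>> send_rows --rows '[{"x": 2.57,"y": -2.0},{"x": 2.57,"y": -2.0},{"x": 2.57,"y": -2.0},{"x": 2.57,"y": -2.0},{"x": 2.57,"y": -2.0}]' --fingers 0.5 --squeeze 60

```text
invalid input at $.rows[0]: expected keys x, y, z, ax, ay, az
```

>>> send_rows --rows '[{"x": 2.57,"y": -2.0},{"x": 2.57,"y": -2.0},{"x": 2.57,"y": -2.0},{"x": 2.57,"y": -2.0},{"x": 2.57,"y": -2.0}]'

```text
invalid input at $.rows[0]: expected keys x, y, z, ax, ay, az
```

>>> send_rows --rows '[{"x": 2.57,"y": -2.0},{"x": 2.57,"y": -2.0},{"x": 2.57,"y": -2.0},{"x": 2.57,"y": -2.0},{"x": 2.57,"y": -2.0}]'

```text
invalid input at $.rows[0]: expected keys x, y, z, ax, ay, az
```

>>> send_rows --rows '[{"az": -0.116},{"az": -0.116},{"az": -0.116},{"az": -0.116},{"az": -0.116}]'

```text
invalid input at $.rows[0]: expected keys x, y, z, ax, ay, az
```

>>> send_rows --rows '[{"az": -0.116},{"az": -0.116},{"az": -0.116},{"az": -0.116},{"az": -0.116}]'

```text
invalid input at $.rows[0]: expected keys x, y, z, ax, ay, az
```

>>> send_rows --rows '[{},{},{},{},{}]'

```text
invalid input at $.rows[0]: expected keys x, y, z, ax, ay, az
```

All six keys are needed.

>>> send_rows --rows '[{"x": 2.57,"y": -2.0,"z": 0,"ax": 0,"ay": 0,"az": 0},{"x": 2.57,"y": -2.0,"z": 0,"ax": 0,"ay": 0,"az": 0},{"x": 2.57,"y": -2.0,"z": 0,"ax": 0,"ay": 0,"az": 0},{"x": 2.57,"y": -2.0,"z": 0,"ax": 0,"ay": 0,"az": 0},{"x": 2.57,"y": -2.0,"z": 0,"ax": 0,"ay": 0,"az": 0}]' --fingers 0.5 --squeeze 60

```text
clock: 0.6
eef_pos: [281.7, -488.4, 193.4]
ee_rot: [-3.141, 0.0, 0.292]
contact_force: [-0.0, -0.1, -0.8]
finger_gap: 64.0
grip_force: 0.0
```

>>> send_rows --rows '[{"x": 2.57,"y": -2.0,"z": 0,"ax": 0,"ay": 0,"az": 0},{"x": 2.57,"y": -2.0,"z": 0,"ax": 0,"ay": 0,"az": 0},{"x": 2.57,"y": -2.0,"z": 0,"ax": 0,"ay": 0,"az": 0},{"x": 2.57,"y": -2.0,"z": 0,"ax": 0,"ay": 0,"az": 0},{"x": 2.57,"y": -2.0,"z": 0,"ax": 0,"ay": 0,"az": 0}]'

```text
clock: 1.1
eef_pos: [376.0, -355.7, 193.5]
ee_rot: [-3.141, 0.0, 0.292]
contact_force: [0.9, 0.1, -0.0]
finger_gap: 63.8
grip_force: 0.0
```

>>> send_rows --rows '[{"x": 2.57,"y": -2.0,"z": 0,"ax": 0,"ay": 0,"az": 0},{"x": 2.57,"y": -2.0,"z": 0,"ax": 0,"ay": 0,"az": 0},{"x": 2.57,"y": -2.0,"z": 0,"ax": 0,"ay": 0,"az": 0},{"x": 2.57,"y": -2.0,"z": 0,"ax": 0,"ay": 0,"az": 0},{"x": 2.57,"y": -2.0,"z": 0,"ax": 0,"ay": 0,"az": 0}]'

```text
clock: 1.6
eef_pos: [470.2, -223.1, 193.5]
ee_rot: [-3.141, 0.0, 0.292]
contact_force: [0.4, -1.2, -0.3]
finger_gap: 64.2
grip_force: 0.0
```

>>> send_rows --rows '[{"x": 0,"y": 0,"z": 0,"ax": 0,"ay": 0,"az": -0.116},{"x": 0,"y": 0,"z": 0,"ax": 0,"ay": 0,"az": -0.116},{"x": 0,"y": 0,"z": 0,"ax": 0,"ay": 0,"az": -0.116},{"x": 0,"y": 0,"z": 0,"ax": 0,"ay": 0,"az": -0.116},{"x": 0,"y": 0,"z": 0,"ax": 0,"ay": 0,"az": -0.116}]'

```text
clock: 2.1
eef_pos: [469.6, -224.2, 193.4]
ee_rot: [-3.141, 0.0, 0.877]
contact_force: [0.4, -0.2, 0.1]
finger_gap: 64.2
grip_force: 0.0
```

>>> send_rows --rows '[{"x": 0,"y": 0,"z": 0,"ax": 0,"ay": 0,"az": -0.116},{"x": 0,"y": 0,"z": 0,"ax": 0,"ay": 0,"az": -0.116},{"x": 0,"y": 0,"z": 0,"ax": 0,"ay": 0,"az": -0.116},{"x": 0,"y": 0,"z": 0,"ax": 0,"ay": 0,"az": -0.116},{"x": 0,"y": 0,"z": 0,"ax": 0,"ay": 0,"az": -0.116}]'

```text
clock: 2.6
eef_pos: [469.5, -224.3, 193.4]
ee_rot: [-3.141, -0.0, 1.456]
contact_force: [-0.3, 0.4, 0.2]
finger_gap: 63.9
grip_force: 0.0
```

>>> send_rows --rows '[{"x": 0,"y": 0,"z": 1,"ax": 0,"ay": 0,"az": 0},{"x": 0,"y": 0,"z": 1,"ax": 0,"ay": 0,"az": 0},{"x": 0,"y": 0,"z": 1,"ax": 0,"ay": 0,"az": 0},{"x": 0,"y": 0,"z": 0,"ax": 0,"ay": 0,"az": 0},{"x": 0,"y": 0,"z": 0,"ax": 0,"ay": 0,"az": 0}]'

```text
clock: 3.1
eef_pos: [469.7, -224.1, 163.2]
ee_rot: [-3.141, -0.0, 1.451]
contact_force: [0.8, -0.7, 0.2]
finger_gap: 63.9
grip_force: 0.0
```

```bash
cat >> h.py <<'E'
from scipy.spatial.transform import Rotation as Ro
def delta(x,y,z,yaw):
    s=arm.get_state();R=Ro.from_euler("xyz",s["ee_rot"])
    d=R.inv().apply(np.array([x,y,z])-s["eef_pos"])/10
    w=(R.inv()*Ro.from_euler("xyz",[np.pi,0,np.radians(yaw)])).as_rotvec()
    print("t",s["clock"],"pos",s["eef_pos"].round(1),"rpy",s["ee_rot"].round(4),"F",s["contact_force"].round(1),"M",s["moment"].round(2),"gap",round(s["finger_gap"],1),"grip",s["grip_force"],"q",s["qpos"].round(2))
    print("shift cm (before turn)",d.round(3),"turn",w.round(4))
E
python3 - <<'E'
from h import *
delta(470.2,-223.9,6,83)
print(ray("top",(418,239),78))
E
```

```text
t 3.1 pos [ 469.7 -224.1  163.2] rpy [-3.1406e+00 -5.0000e-04  1.4513e+00] F [ 0.8 -0.7  0.2] M [-0.01 -0.01 -0.03] gap 63.9 grip 0.0 q [ 0.74  0.33 -0.43  1.92  0.17  0.93  0.11]
shift cm (before turn) [ 0.018  0.065 15.723] turn [-0.001  -0.0005  0.0027]
[ 537.09200502 -182.51925504]
```

>>> send_rows --rows '[{"x": 0.02,"y": 0.06,"z": 2,"ax": 0,"ay": 0,"az": 0},{"x": 0,"y": 0,"z": 2,"ax": 0,"ay": 0,"az": 0},{"x": 0,"y": 0,"z": 2,"ax": 0,"ay": 0,"az": 0},{"x": 0,"y": 0,"z": 2,"ax": 0,"ay": 0,"az": 0},{"x": 0,"y": 0,"z": 2,"ax": 0,"ay": 0,"az": 0}]'

```text
clock: 3.6
eef_pos: [471.1, -224.5, 63.5]
ee_rot: [3.14, 0.0, 1.451]
contact_force: [-0.2, -0.1, -0.3]
finger_gap: 63.8
grip_force: 0.0
```

>>> send_rows --rows '[{"x": 0,"y": 0,"z": 2,"ax": 0,"ay": 0,"az": 0},{"x": 0,"y": 0,"z": 2,"ax": 0,"ay": 0,"az": 0},{"x": 0,"y": 0,"z": 1.2,"ax": 0,"ay": 0,"az": 0},{"x": 0,"y": 0,"z": 0.5,"ax": 0,"ay": 0,"az": 0},{"x": 0,"y": 0,"z": 0,"ax": 0,"ay": 0,"az": 0}]'

```text
clock: 4.1
eef_pos: [470.6, -224.1, 6.6]
ee_rot: [-3.141, -0.0, 1.452]
contact_force: [1.0, 0.3, -0.9]
finger_gap: 64.5
grip_force: 0.0
```

>>> send_rows --rows '[{"x": 0,"y": 0,"z": 0,"ax": 0,"ay": 0,"az": 0},{"x": 0,"y": 0,"z": 0,"ax": 0,"ay": 0,"az": 0},{"x": 0,"y": 0,"z": 0,"ax": 0,"ay": 0,"az": 0},{"x": 0,"y": 0,"z": 0,"ax": 0,"ay": 0,"az": 0},{"x": 0,"y": 0,"z": 0,"ax": 0,"ay": 0,"az": 0}]' --fingers -1 --squeeze 60

```text
clock: 4.6
eef_pos: [470.6, -224.3, 7.0]
ee_rot: [3.141, 0.0, 1.452]
contact_force: [-0.4, 0.5, 0.5]
finger_gap: -0.1
grip_force: 0.0
```

>>> send_rows --rows '[{"x": 0,"y": 0,"z": 0,"ax": 0,"ay": 0,"az": 0},{"x": 0,"y": 0,"z": 0,"ax": 0,"ay": 0,"az": 0},{"x": 0,"y": 0,"z": 0,"ax": 0,"ay": 0,"az": 0},{"x": 0,"y": 0,"z": 0,"ax": 0,"ay": 0,"az": 0},{"x": 0,"y": 0,"z": 0,"ax": 0,"ay": 0,"az": 0}]'

```text
clock: 5.1
eef_pos: [470.5, -224.2, 6.7]
ee_rot: [-3.141, 0.0, 1.452]
contact_force: [0.5, 0.2, -0.3]
finger_gap: 0.3
grip_force: 0.0
```

The fingers shut on nothing, so I look.

```bash
python3 - <<'E'
from h import *
import cv2
a=arm.snapshot("top")[:,:,::-1];b=arm.snapshot("scene")[:,:,::-1]
cv2.imwrite("pics/t2.png",a)
A=cv2.resize(a[200:340,320:540],None,fx=2.5,fy=2.5);B=cv2.resize(b[120:300,80:320],None,fx=2.29,fy=2.29)
c=np.zeros((max(A.shape[0],240)+240,550,3),np.uint8);c[:350]=A[:350];c[350:]=cv2.resize(b[150:300,80:320],(384,240))[:, :550] if 0 else np.pad(cv2.resize(b[150:300,80:320],(384,240)),((0,0),(0,166),(0,0)))
cv2.imwrite("pics/c2.png",c)
E
```

```text
(no output)
```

View pics/c2.png

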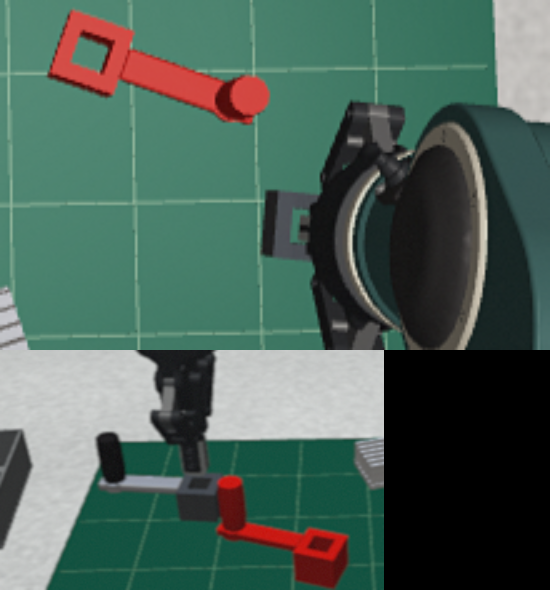

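```bash
python3 - <<'E'
from h import *
import cv2
b=np.ascontiguousarray(arm.snapshot("scene")[:,:,::-1]);a=cv2.imread("pics/t2.png")
for n in("scene","top"):
    print(n,[(z,proj(n,(470.5,-224.2,z)).round(1).tolist()) for z in(0,7,32,60,90)])
A=cv2.resize(b[170:270,140:240],(500,500),interpolation=cv2.INTER_CUBIC)
B=cv2.resize(a[265:325,415:475],(300,300),interpolation=cv2.INTER_CUBIC)
c=np.zeros((500,800,3),np.uint8);c[:,:500]=A;c[:300,500:]=B
cv2.imwrite("pics/c3.png",c)
E
```

```text
scene [(0, [205.6, 251.8]), (7, [205.1, 248.1]), (32, [203.2, 234.5]), (60, [201.0, 218.6]), (90, [198.5, 200.9])]
top [(0, [437.7, 289.6]), (7, [438.9, 289.7]), (32, [443.4, 290.2]), (60, [448.8, 290.8]), (90, [455.0, 291.5])]
```

View pics/c3.png

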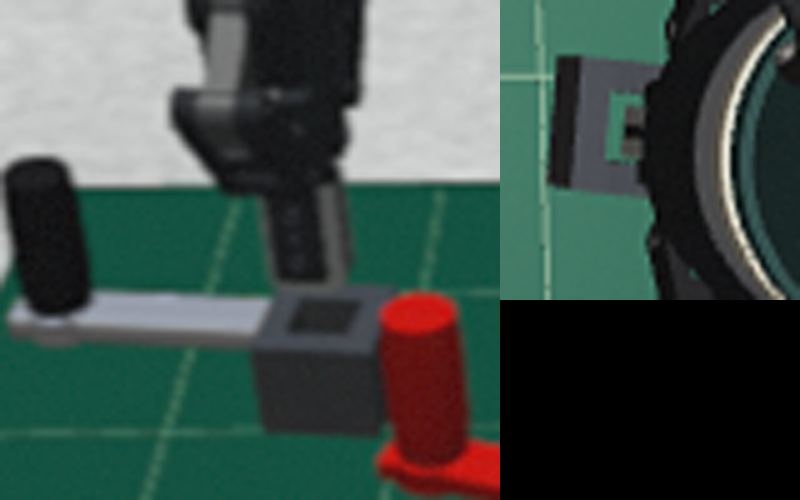

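The fingers look shut above the hub, with the tip at about z=45, though the state reads z=7. I move clear and triangulate the tip.

>>> send_rows --rows '[{"x": 0,"y": 0,"z": -2,"ax": 0,"ay": 0,"az": 0},{"x": 0,"y": 0,"z": -3,"ax": 0,"ay": 0,"az": 0},{"x": 0,"y": 0,"z": -3,"ax": 0,"ay": 0,"az": 0},{"x": 3,"y": 0,"z": 0,"ax": 0,"ay": 0,"az": 0},{"x": 3,"y": 0,"z": 0,"ax": 0,"ay": 0,"az": 0}]'

```text
clock: 5.75
eef_pos: [478.3, -165.2, 87.9]
ee_rot: [3.139, 0.001, 1.449]
contact_force: [0.5, -0.2, -0.1]
finger_gap: 0.0
grip_force: 0.0
```

>>> send_rows --rows '[{"x": 3,"y": 0,"z": 0,"ax": 0,"ay": 0,"az": 0},{"x": 3,"y": 0,"z": 0,"ax": 0,"ay": 0,"az": 0},{"x": 2,"y": 0,"z": 0,"ax": 0,"ay": 0,"az": 0},{"x": 0,"y": 0,"z": 0,"ax": 0,"ay": 0,"az": 0},{"x": 0,"y": 0,"z": 0,"ax": 0,"ay": 0,"az": 0}]'

```text
clock: 6.25
eef_pos: [487.1, -85.4, 86.8]
ee_rot: [-3.142, 0.0, 1.453]
contact_force: [-0.2, -0.0, 0.2]
finger_gap: -0.2
grip_force: 0.0
```

```bash
python3 - <<'E'
from h import *
import cv2
s=arm.get_state();p=s["eef_pos"];print(p,s["finger_gap"])
out=np.zeros((400,800,3),np.uint8)
for i,n in enumerate(("scene","top")):
    a=np.ascontiguousarray(arm.snapshot(n)[:,:,::-1]);cv2.imwrite(f"pics/{n}4.png",a)
    q=proj(n,p);u,v=np.round(q).astype(int);print(n,q,proj(n,p+[0,0,40]))
    a[v-1:v+2,u-1:u+2]=(255,0,255)
    out[:,400*i:400*i+400]=cv2.resize(a[v-50:v+50,u-50:u+50],(400,400),interpolation=cv2.INTER_CUBIC)
cv2.imwrite("pics/c4.png",out)
E
```

```text
[487.12499743 -85.40422881  86.7690475 ] -0.15021109355609596
scene [295.4480767  207.28785165] [295.00865775 182.39673584]
top [342.70905291 279.99545115] [345.02349983 280.30756669]
```

View pics/c4.png

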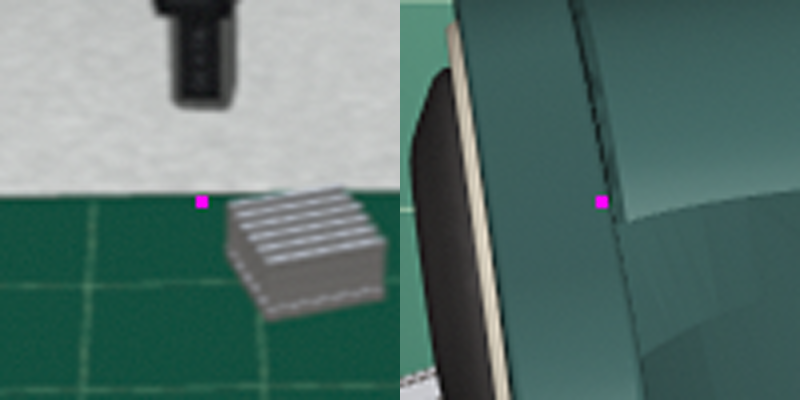

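The tip appears at (203,105) in the left crop, 24 px above the reported TCP. The real fingertip is therefore about 38 mm higher than the state says (z_real ≈ z_rep + 38). I go back and descend accordingly, watching the force.

>>> send_rows --rows '[{"x": -3,"y": 0,"z": 0,"ax": 0,"ay": 0,"az": 0},{"x": -3,"y": 0,"z": 0,"ax": 0,"ay": 0,"az": 0},{"x": -3,"y": 0,"z": 0,"ax": 0,"ay": 0,"az": 0},{"x": -3,"y": 0,"z": 0,"ax": 0,"ay": 0,"az": 0},{"x": -2,"y": 0,"z": 0,"ax": 0,"ay": 0,"az": 0}]' --fingers 0.5

```text
clock: 6.85
eef_pos: [469.2, -228.3, 86.6]
ee_rot: [-3.141, 0.001, 1.447]
contact_force: [-0.3, 0.3, 0.0]
finger_gap: 63.7
grip_force: 0.0
```

>>> send_rows --rows '[{"x": 0,"y": 0,"z": 2,"ax": 0,"ay": 0,"az": 0},{"x": 0,"y": 0,"z": 2,"ax": 0,"ay": 0,"az": 0},{"x": 0,"y": 0,"z": 2,"ax": 0,"ay": 0,"az": 0},{"x": 0,"y": 0,"z": 2,"ax": 0,"ay": 0,"az": 0},{"x": 0,"y": 0,"z": 0,"ax": 0,"ay": 0,"az": 0}]'

```text
clock: 7.35
eef_pos: [467.8, -224.8, 4.4]
ee_rot: [-3.137, -0.001, 1.45]
contact_force: [-0.3, -0.0, 0.0]
finger_gap: 64.0
grip_force: 0.0
```

>>> send_rows --rows '[{"x": 0,"y": 0,"z": 1,"ax": 0,"ay": 0,"az": 0},{"x": 0,"y": 0,"z": 1,"ax": 0,"ay": 0,"az": 0},{"x": 0,"y": 0,"z": 1,"ax": 0,"ay": 0,"az": 0},{"x": 0,"y": 0,"z": 0.5,"ax": 0,"ay": 0,"az": 0},{"x": 0,"y": 0,"z": 0,"ax": 0,"ay": 0,"az": 0}]'

```text
clock: 7.85
eef_pos: [470.0, -224.0, -29.0]
ee_rot: [-3.14, -0.0, 1.452]
contact_force: [0.5, -1.0, -0.2]
finger_gap: 64.3
grip_force: 0.0
```

>>> send_rows --rows '[{"x": 0,"y": 0,"z": 0.2,"ax": 0,"ay": 0,"az": 0},{"x": 0,"y": 0,"z": 0.2,"ax": 0,"ay": 0,"az": 0},{"x": 0,"y": 0,"z": 0,"ax": 0,"ay": 0,"az": 0},{"x": 0,"y": 0,"z": 0,"ax": 0,"ay": 0,"az": 0},{"x": 0,"y": 0,"z": 0,"ax": 0,"ay": 0,"az": 0}]' --fingers -1 --squeeze 70

```text
clock: 8.35
eef_pos: [471.0, -224.3, -31.7]
ee_rot: [3.141, 0.0, 1.452]
contact_force: [-0.2, 0.8, 6.1]
finger_gap: 35.1
grip_force: 70.7
```

>>> send_rows --rows '[{"x": 0,"y": 0,"z": 0,"ax": 0,"ay": 0,"az": 0},{"x": 0,"y": 0,"z": 0,"ax": 0,"ay": 0,"az": 0},{"x": 0,"y": 0,"z": 0,"ax": 0,"ay": 0,"az": 0},{"x": 0,"y": 0,"z": 0,"ax": 0,"ay": 0,"az": 0},{"x": 0,"y": 0,"z": 0,"ax": 0,"ay": 0,"az": 0}]'

```text
clock: 8.85
eef_pos: [471.1, -224.3, -31.7]
ee_rot: [3.141, 0.0, 1.452]
contact_force: [-0.2, 1.0, 5.7]
finger_gap: 35.1
grip_force: 70.7
```

```bash
python3 - <<'E'
from h import *
delta(470.2,-223.9,150,83)
E
```

```text
t 8.85 pos [ 471.1 -224.3  -31.7] rpy [3.1405e+00 3.0000e-04 1.4519e+00] F [-0.2  1.   5.7] M [0.16 0.16 0.02] gap 35.1 grip 70.67429959774017 q [ 0.62  0.63 -0.3   2.03  0.35  0.53 -0.05]
shift cm (before turn) [  0.026  -0.07  -18.17 ] turn [0.0011 0.0003 0.0033]
```

>>> send_rows --rows '[{"x": 0,"y": 0,"z": -2,"ax": 0,"ay": 0,"az": 0},{"x": 0,"y": 0,"z": -2.5,"ax": 0,"ay": 0,"az": 0},{"x": 0,"y": 0,"z": -3,"ax": 0,"ay": 0,"az": 0},{"x": 0,"y": 0,"z": -3,"ax": 0,"ay": 0,"az": 0},{"x": 0,"y": 0,"z": -2.5,"ax": 0,"ay": 0,"az": 0}]'

```text
clock: 9.35
eef_pos: [469.9, -224.1, 98.5]
ee_rot: [-3.141, -0.0, 1.452]
contact_force: [-0.3, 0.4, -3.6]
finger_gap: 34.6
grip_force: 70.9
```

>>> send_rows --rows '[{"x": 2.84,"y": 0.44,"z": 0,"ax": 0,"ay": 0,"az": 0},{"x": 2.84,"y": 0.44,"z": 0,"ax": 0,"ay": 0,"az": 0},{"x": 2.84,"y": 0.44,"z": 0,"ax": 0,"ay": 0,"az": 0},{"x": 2.84,"y": 0.44,"z": 0,"ax": 0,"ay": 0,"az": 0},{"x": 2.84,"y": 0.44,"z": 0,"ax": 0,"ay": 0,"az": 0}]'

```text
clock: 9.85
eef_pos: [508.4, -84.8, 97.0]
ee_rot: [-3.14, 0.0, 1.451]
contact_force: [0.2, -0.7, -3.6]
finger_gap: 35.0
grip_force: 71.0
```

>>> send_rows --rows '[{"x": 2.84,"y": 0.44,"z": 0,"ax": 0,"ay": 0,"az": 0},{"x": 2.84,"y": 0.44,"z": 0,"ax": 0,"ay": 0,"az": 0},{"x": 2.84,"y": 0.44,"z": 0,"ax": 0,"ay": 0,"az": 0},{"x": 2.84,"y": 0.44,"z": 0,"ax": 0,"ay": 0,"az": 0},{"x": 2.84,"y": 0.44,"z": 0,"ax": 0,"ay": 0,"az": 0}]'

```text
clock: 10.35
eef_pos: [547.2, 53.3, 96.8]
ee_rot: [-3.14, 0.001, 1.451]
contact_force: [-0.3, -0.2, -3.8]
finger_gap: 35.2
grip_force: 71.0
```

>>> send_rows --rows '[{"x": 0,"y": 0,"z": 0,"ax": 0,"ay": 0,"az": -0.1},{"x": 0,"y": 0,"z": 0,"ax": 0,"ay": 0,"az": -0.1},{"x": 0,"y": 0,"z": 0,"ax": 0,"ay": 0,"az": -0.1},{"x": 0,"y": 0,"z": 0,"ax": 0,"ay": 0,"az": -0.1},{"x": 0,"y": 0,"z": 0,"ax": 0,"ay": 0,"az": -0.1}]'

```text
clock: 10.85
eef_pos: [546.9, 52.2, 96.7]
ee_rot: [-3.139, -0.001, 1.956]
contact_force: [-0.0, 0.3, -3.9]
finger_gap: 35.1
grip_force: 70.8
```

>>> send_rows --rows '[{"x": 0,"y": 0,"z": 0,"ax": 0,"ay": 0,"az": -0.1},{"x": 0,"y": 0,"z": 0,"ax": 0,"ay": 0,"az": -0.1},{"x": 0,"y": 0,"z": 0,"ax": 0,"ay": 0,"az": -0.077},{"x": 0,"y": 0,"z": 0,"ax": 0,"ay": 0,"az": 0},{"x": 0,"y": 0,"z": 0,"ax": 0,"ay": 0,"az": 0}]'

```text
clock: 11.35
eef_pos: [547.3, 52.2, 97.1]
ee_rot: [-3.14, -0.001, 2.227]
contact_force: [-0.8, -0.8, -2.5]
finger_gap: 34.8
grip_force: 70.8
```

```bash
python3 - <<'E'
from h import *
import cv2
delta(548.3,53.1,33.3,127.7)
p=arm.get_state()["eef_pos"]
out=np.zeros((480,800,3),np.uint8)
a=np.ascontiguousarray(arm.snapshot("scene")[:,:,::-1]);cv2.imwrite("pics/scene5.png",a)
b=np.ascontiguousarray(arm.snapshot("top")[:,:,::-1]);cv2.imwrite("pics/top5.png",b)
out[:,:400]=cv2.resize(a[110:290,325:475],(400,480),interpolation=cv2.INTER_CUBIC)
out[:,400:]=cv2.resize(b[130:322,160:320],(400,480),interpolation=cv2.INTER_CUBIC)
cv2.imwrite("pics/c5.png",out)
E
```

```text
t 11.35 pos [547.3  52.2  97.1] rpy [-3.1404e+00 -8.0000e-04  2.2266e+00] F [-0.8 -0.8 -2.5] M [0.01 0.05 0.03] gap 34.8 grip 70.82391008734703 q [ 0.34  0.52 -0.64  1.9   0.4   0.86  0.16]
shift cm (before turn) [1.000e-03 1.430e-01 6.378e+00] turn [-0.0012 -0.0008 -0.0022]
```

View pics/c5.png

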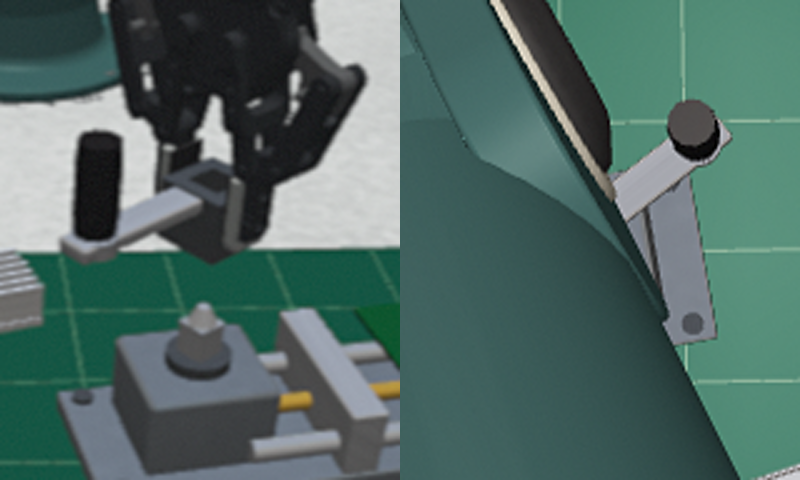

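The crank is held level above the shaft, with the handle top at crop (101,143) in the scene view and (692,122) in the top view. I check the handle against the expected place.

```bash
python3 - <<'E'
from h import *
t=(160+292/2.5,130+122/2.5);s=(325+101*.375,110+143*.375)
for z in(200,206.8,213): print(z,ray("top",t,z),ray("scene",s,z))
E
```

```text
200 [594.98757366 -10.82407099] [580.31692311  -6.1616429 ]
206.8 [593.80537864 -11.15084944] [594.16329956  -8.17904377]
213 [592.72749495 -11.4487945 ] [606.78793691 -10.01843869]
```

>>> send_rows --rows '[{"x": 0,"y": 0.16,"z": 0.7,"ax": 0,"ay": 0,"az": 0},{"x": 0,"y": 0,"z": 1,"ax": 0,"ay": 0,"az": 0},{"x": 0,"y": 0,"z": 1,"ax": 0,"ay": 0,"az": 0},{"x": 0,"y": 0,"z": 0.7,"ax": 0,"ay": 0,"az": 0},{"x": 0,"y": 0,"z": 0,"ax": 0,"ay": 0,"az": 0}]'

```text
clock: 11.95
eef_pos: [548.0, 53.4, 62.1]
ee_rot: [-3.139, -0.002, 2.229]
contact_force: [0.7, -0.1, -3.1]
finger_gap: 34.8
grip_force: 70.9
```

>>> send_rows --rows '[{"x": 0,"y": 0,"z": 0.2,"ax": 0,"ay": 0,"az": 0},{"x": 0,"y": 0,"z": 0.2,"ax": 0,"ay": 0,"az": 0},{"x": 0,"y": 0,"z": 0.2,"ax": 0,"ay": 0,"az": 0},{"x": 0,"y": 0,"z": 0.2,"ax": 0,"ay": 0,"az": 0},{"x": 0,"y": 0,"z": 0,"ax": 0,"ay": 0,"az": 0}]'

```text
clock: 12.45
eef_pos: [549.1, 53.4, 55.6]
ee_rot: [-3.141, -0.0, 2.229]
contact_force: [1.1, 0.1, -3.2]
finger_gap: 34.8
grip_force: 70.9
```

>>> send_rows --rows '[{"x": 0,"y": 0,"z": 0.15,"ax": 0,"ay": 0,"az": 0},{"x": 0,"y": 0,"z": 0.15,"ax": 0,"ay": 0,"az": 0},{"x": 0,"y": 0,"z": 0.15,"ax": 0,"ay": 0,"az": 0},{"x": 0,"y": 0,"z": 0.15,"ax": 0,"ay": 0,"az": 0},{"x": 0,"y": 0,"z": 0,"ax": 0,"ay": 0,"az": 0}]'

```text
clock: 12.95
eef_pos: [549.4, 53.3, 49.6]
ee_rot: [3.141, 0.0, 2.229]
contact_force: [0.5, -0.2, -3.9]
finger_gap: 35.0
grip_force: 70.8
```

>>> send_rows --rows '[{"x": 0,"y": 0,"z": 0.25,"ax": 0,"ay": 0,"az": 0},{"x": 0,"y": 0,"z": 0.25,"ax": 0,"ay": 0,"az": 0},{"x": 0,"y": 0,"z": 0.25,"ax": 0,"ay": 0,"az": 0},{"x": 0,"y": 0,"z": 0.25,"ax": 0,"ay": 0,"az": 0},{"x": 0,"y": 0,"z": 0,"ax": 0,"ay": 0,"az": 0}]'

```text
clock: 13.45
eef_pos: [549.4, 53.2, 39.4]
ee_rot: [-3.142, 0.0, 2.228]
contact_force: [2.0, -1.8, -5.1]
finger_gap: 34.9
grip_force: 70.6
```

>>> send_rows --rows '[{"x": 0,"y": 0,"z": 0.15,"ax": 0,"ay": 0,"az": 0},{"x": 0,"y": 0,"z": 0.15,"ax": 0,"ay": 0,"az": 0},{"x": 0,"y": 0,"z": 0.1,"ax": 0,"ay": 0,"az": 0},{"x": 0,"y": 0,"z": 0.1,"ax": 0,"ay": 0,"az": 0},{"x": 0,"y": 0,"z": 0,"ax": 0,"ay": 0,"az": 0}]'

```text
clock: 13.95
eef_pos: [549.5, 53.3, 34.7]
ee_rot: [3.141, 0.0, 2.229]
contact_force: [3.4, -2.5, -3.3]
finger_gap: 35.0
grip_force: 71.0
```

>>> send_rows --rows '[{"x": 0,"y": 0,"z": 0.1,"ax": 0,"ay": 0,"az": 0},{"x": 0,"y": 0,"z": 0.05,"ax": 0,"ay": 0,"az": 0},{"x": 0,"y": 0,"z": 0,"ax": 0,"ay": 0,"az": 0},{"x": 0,"y": 0,"z": 0,"ax": 0,"ay": 0,"az": 0},{"x": 0,"y": 0,"z": 0,"ax": 0,"ay": 0,"az": 0}]'

```text
clock: 14.45
eef_pos: [549.5, 53.3, 33.3]
ee_rot: [3.141, 0.0, 2.229]
contact_force: [3.8, -3.1, -1.2]
finger_gap: 35.0
grip_force: 71.3
```

>>> send_rows --rows '[{"x": 0,"y": 0,"z": 0,"ax": 0,"ay": 0,"az": 0},{"x": 0,"y": 0,"z": 0,"ax": 0,"ay": 0,"az": 0},{"x": 0,"y": 0,"z": 0,"ax": 0,"ay": 0,"az": 0},{"x": 0,"y": 0,"z": 0,"ax": 0,"ay": 0,"az": 0},{"x": 0,"y": 0,"z": 0,"ax": 0,"ay": 0,"az": 0}]' --fingers 0.4

```text
clock: 14.95
eef_pos: [549.0, 53.9, 33.3]
ee_rot: [-3.142, -0.0, 2.229]
contact_force: [-1.4, -0.7, -0.9]
finger_gap: 59.8
grip_force: 0.0
```

>>> send_rows --rows '[{"x": 0,"y": 0,"z": -1,"ax": 0,"ay": 0,"az": 0},{"x": 0,"y": 0,"z": -2,"ax": 0,"ay": 0,"az": 0},{"x": 0,"y": 0,"z": -3,"ax": 0,"ay": 0,"az": 0},{"x": 0,"y": 0,"z": -3,"ax": 0,"ay": 0,"az": 0},{"x": 0,"y": 0,"z": -3,"ax": 0,"ay": 0,"az": 0}]'

```text
clock: 15.45
eef_pos: [549.1, 53.7, 155.1]
ee_rot: [3.141, 0.0, 2.229]
contact_force: [1.0, 0.8, 1.0]
finger_gap: 59.7
grip_force: 0.0
```

>>> send_rows --rows '[{"x": -1.6,"y": 0,"z": 0,"ax": 0,"ay": 0,"az": 0},{"x": -1.6,"y": 0,"z": 0,"ax": 0,"ay": 0,"az": 0},{"x": -1.6,"y": 0,"z": 0,"ax": 0,"ay": 0,"az": 0},{"x": -1.6,"y": 0,"z": 0,"ax": 0,"ay": 0,"az": 0},{"x": -1.6,"y": 0,"z": 0,"ax": 0,"ay": 0,"az": 0}]'

```text
clock: 15.95
eef_pos: [598.4, -11.3, 152.1]
ee_rot: [-3.14, -0.001, 2.228]
contact_force: [0.1, 0.2, -0.1]
finger_gap: 59.6
grip_force: 0.0
```

>>> send_rows --rows '[{"x": 0,"y": 0,"z": 0,"ax": 0,"ay": 0,"az": 0},{"x": 0,"y": 0,"z": 0,"ax": 0,"ay": 0,"az": 0},{"x": 0,"y": 0,"z": 0,"ax": 0,"ay": 0,"az": 0},{"x": 0,"y": 0,"z": 0,"ax": 0,"ay": 0,"az": 0},{"x": 0,"y": 0,"z": 0,"ax": 0,"ay": 0,"az": 0}]'

```text
clock: 16.45
eef_pos: [597.9, -9.1, 153.4]
ee_rot: [3.142, 0.0, 2.23]
contact_force: [0.1, 0.2, 0.3]
finger_gap: 60.1
grip_force: 0.0
```

```bash
python3 - <<'E'
from h import *
import cv2
delta(597.4,-10.2,72,127.7)
a=np.ascontiguousarray(arm.snapshot("scene")[:,:,::-1]);cv2.imwrite("pics/scene6.png",a)
b=np.ascontiguousarray(arm.snapshot("top")[:,:,::-1]);cv2.imwrite("pics/top6.png",b)
out=np.zeros((480,800,3),np.uint8)
out[:,:400]=cv2.resize(a[110:290,325:475],(400,480),interpolation=cv2.INTER_CUBIC)
out[:,400:]=cv2.resize(b[130:322,160:320],(400,480),interpolation=cv2.INTER_CUBIC)
cv2.imwrite("pics/c6.png",out)
print("handle top expected",proj("scene",(597.4,-10.2,143)),"hub",proj("scene",(548.4,53.2,97)))
E
```

```text
t 16.45 pos [597.9  -9.1 153.4] rpy [3.1415e+00 1.0000e-04 2.2299e+00] F [0.1 0.2 0.3] M [-0.01  0.    0.03] gap 60.1 grip 0.0 q [ 0.44  0.52 -0.65  1.74  0.36  1.01  0.32]
shift cm (before turn) [-0.058 -0.108  8.144] turn [0.0001 0.0001 0.0011]
handle top expected [358.44577153 213.09948255] hub [399.89985391 222.6527729 ]
```

View pics/c6.png

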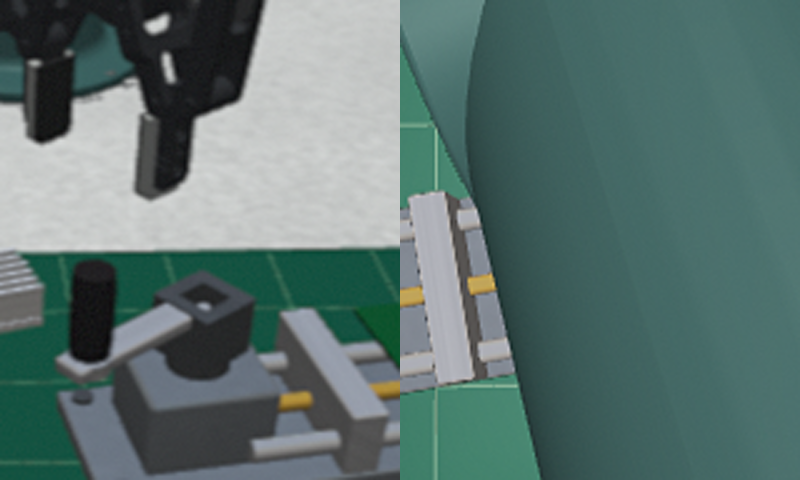

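The crank is fully home on the collar: the hub at crop (205,297) and the handle at (94,270) both match expectation up to the common 2 px calibration bias. Next I grip the handle.

>>> send_rows --rows '[{"x": -0.05,"y": -0.1,"z": 2,"ax": 0,"ay": 0,"az": 0},{"x": 0,"y": 0,"z": 2,"ax": 0,"ay": 0,"az": 0},{"x": 0,"y": 0,"z": 2,"ax": 0,"ay": 0,"az": 0},{"x": 0,"y": 0,"z": 1.5,"ax": 0,"ay": 0,"az": 0},{"x": 0,"y": 0,"z": 0.5,"ax": 0,"ay": 0,"az": 0}]'

```text
clock: 17.05
eef_pos: [596.6, -10.8, 71.7]
ee_rot: [-3.14, -0.002, 2.229]
contact_force: [0.1, 0.4, -1.0]
finger_gap: 59.7
grip_force: 0.0
```

>>> send_rows --rows '[{"x": 0,"y": 0,"z": 0,"ax": 0,"ay": 0,"az": 0},{"x": 0,"y": 0,"z": 0,"ax": 0,"ay": 0,"az": 0},{"x": 0,"y": 0,"z": 0,"ax": 0,"ay": 0,"az": 0},{"x": 0,"y": 0,"z": 0,"ax": 0,"ay": 0,"az": 0},{"x": 0,"y": 0,"z": 0,"ax": 0,"ay": 0,"az": 0}]' --fingers -1 --squeeze 60

```text
clock: 17.55
eef_pos: [598.4, -10.9, 74.1]
ee_rot: [3.14, 0.001, 2.228]
contact_force: [0.9, -0.6, 2.5]
finger_gap: 19.7
grip_force: 58.5
```

```bash
python3 - <<'E'
from h import *
delta(597.4,-10.2,72,127.7)
E
```

```text
t 17.55 pos [598.4 -10.9  74.1] rpy [3.1402e+00 1.3000e-03 2.2284e+00] F [ 0.9 -0.6  2.5] M [ 0.02 -0.14 -0.  ] gap 19.7 grip 58.51784884929657 q [ 0.4   0.61 -0.59  1.79  0.44  0.87  0.26]
shift cm (before turn) [ 0.121 -0.039  0.213] turn [ 0.0014  0.0013 -0.0003]
```

>>> send_rows --rows '[{"x": 0,"y": 0,"z": 0,"ax": 0,"ay": 0,"az": 0},{"x": 0,"y": 0,"z": 0,"ax": 0,"ay": 0,"az": 0},{"x": 0.05,"y": 0,"z": -0.3,"ax": 0,"ay": 0,"az": 0},{"x": 0,"y": 0,"z": -0.3,"ax": 0,"ay": 0,"az": 0},{"x": 0,"y": 0,"z": 0,"ax": 0,"ay": 0,"az": 0}]' --fingers 0

```text
clock: 18.05
eef_pos: [597.6, -10.3, 79.8]
ee_rot: [3.141, 0.0, 2.229]
contact_force: [0.1, 0.7, -0.6]
finger_gap: 42.7
grip_force: 0.0
```

>>> send_rows --rows '[{"x": 0,"y": 0,"z": 0,"ax": 0,"ay": 0,"az": 0},{"x": 0,"y": 0,"z": 0,"ax": 0,"ay": 0,"az": 0},{"x": 0,"y": 0,"z": 0,"ax": 0,"ay": 0,"az": 0},{"x": 0,"y": 0,"z": 0,"ax": 0,"ay": 0,"az": 0},{"x": 0,"y": 0,"z": 0,"ax": 0,"ay": 0,"az": 0}]' --fingers -1 --squeeze 60

```text
clock: 18.55
eef_pos: [597.4, -10.5, 79.3]
ee_rot: [3.142, 0.0, 2.229]
contact_force: [0.5, -0.2, 1.3]
finger_gap: 19.3
grip_force: 58.5
```

>>> send_rows --rows '[{"x": 0.39,"y": -2.47,"z": 0,"ax": 0,"ay": 0,"az": 0},{"x": 1.14,"y": -2.23,"z": 0,"ax": 0,"ay": 0,"az": 0},{"x": 1.77,"y": -1.77,"z": 0,"ax": 0,"ay": 0,"az": 0},{"x": 2.23,"y": -1.14,"z": 0,"ax": 0,"ay": 0,"az": 0},{"x": 2.47,"y": -0.39,"z": 0,"ax": 0,"ay": 0,"az": 0}]'

```text
clock: 19.05
eef_pos: [485.9, 5.5, 79.5]
ee_rot: [3.136, 0.0, 2.228]
contact_force: [10.0, 7.3, -7.8]
finger_gap: 19.0
grip_force: 59.3
```

```bash
python3 - <<'E'
from h import *
t=np.radians(-142.3)
delta(548.5+80*np.cos(t),53.2+80*np.sin(t),78,127.7)
E
```

```text
t 19.05 pos [485.9   5.5  79.5] rpy [3.1364e+00 5.0000e-04 2.2280e+00] F [10.   7.3 -7.8] M [ 1.4  -2.3  -0.01] gap 19.0 grip 59.30513083934784 q [ 0.46  0.45 -0.65  2.06  0.39  0.75  0.23]
shift cm (before turn) [-0.05  -0.132  0.149] turn [ 0.0052  0.0005 -0.0008]
```

>>> send_rows --rows '[{"x": 2.47,"y": 0.39,"z": 0,"ax": 0,"ay": 0,"az": 0},{"x": 2.23,"y": 1.14,"z": 0,"ax": 0,"ay": 0,"az": 0},{"x": 1.77,"y": 1.77,"z": 0,"ax": 0,"ay": 0,"az": 0},{"x": 1.14,"y": 2.23,"z": 0,"ax": 0,"ay": 0,"az": 0},{"x": 0.39,"y": 2.47,"z": 0,"ax": 0,"ay": 0,"az": 0}]'

```text
clock: 19.55
eef_pos: [500.0, 116.0, 79.3]
ee_rot: [-3.141, 0.002, 2.229]
contact_force: [3.4, -6.2, -3.4]
finger_gap: 18.8
grip_force: 59.5
```

>>> send_rows --rows '[{"x": -0.39,"y": 2.47,"z": 0,"ax": 0,"ay": 0,"az": 0},{"x": -1.14,"y": 2.23,"z": 0,"ax": 0,"ay": 0,"az": 0},{"x": -1.77,"y": 1.77,"z": 0,"ax": 0,"ay": 0,"az": 0},{"x": -2.23,"y": 1.14,"z": 0,"ax": 0,"ay": 0,"az": 0},{"x": -2.47,"y": 0.39,"z": 0,"ax": 0,"ay": 0,"az": 0}]'

```text
clock: 20.05
eef_pos: [613.0, 104.0, 79.6]
ee_rot: [3.139, -0.001, 2.231]
contact_force: [-0.7, 1.2, 1.1]
finger_gap: 19.2
grip_force: 60.3
```

```bash
python3 - <<'E'
from h import *
t=np.radians(37.7)
delta(548.5+80*np.cos(t),53.2+80*np.sin(t),78,127.7)
E
```

```text
t 20.05 pos [613.  104.   79.6] rpy [ 3.1392e+00 -1.1000e-03  2.2312e+00] F [-0.7  1.2  1.1] M [-0.02  0.22  0.02] gap 19.2 grip 60.285937786102295 q [ 0.22  0.64 -0.61  1.73  0.45  0.91  0.08]
shift cm (before turn) [-0.069 -0.21   0.161] turn [ 0.0024 -0.0011  0.0024]
```

>>> send_rows --rows '[{"x": -2.47,"y": -0.39,"z": 0,"ax": 0,"ay": 0,"az": 0},{"x": -2.23,"y": -1.14,"z": 0,"ax": 0,"ay": 0,"az": 0},{"x": -1.77,"y": -1.77,"z": 0,"ax": 0,"ay": 0,"az": 0},{"x": -1.14,"y": -2.23,"z": 0,"ax": 0,"ay": 0,"az": 0},{"x": -0.39,"y": -2.47,"z": 0,"ax": 0,"ay": 0,"az": 0}]'

```text
clock: 20.55
eef_pos: [598.1, -11.7, 79.3]
ee_rot: [3.14, 0.001, 2.227]
contact_force: [-0.7, 3.3, -0.0]
finger_gap: 18.8
grip_force: 60.0
```

>>> send_rows --rows '[{"x": 0.39,"y": -2.47,"z": 0,"ax": 0,"ay": 0,"az": 0},{"x": 1.14,"y": -2.23,"z": 0,"ax": 0,"ay": 0,"az": 0},{"x": 1.77,"y": -1.77,"z": 0,"ax": 0,"ay": 0,"az": 0},{"x": 2.23,"y": -1.14,"z": 0,"ax": 0,"ay": 0,"az": 0},{"x": 2.47,"y": -0.39,"z": 0,"ax": 0,"ay": 0,"az": 0}]'

```text
clock: 21.05
eef_pos: [486.0, 5.5, 79.5]
ee_rot: [3.136, 0.0, 2.228]
contact_force: [10.5, 6.3, -7.6]
finger_gap: 19.2
grip_force: 59.9
```

```bash
python3 - <<'E'
from h import *
import cv2
t=np.radians(-142.3)
delta(548.5+80*np.cos(t),53.2+80*np.sin(t),78,127.7)
a=np.ascontiguousarray(arm.snapshot("scene")[:,:,::-1]);cv2.imwrite("pics/scene7.png",a)
cv2.imwrite("pics/c7.png",cv2.resize(a[130:330,320:590],(800,593),interpolation=cv2.INTER_CUBIC))
E
```

```text
t 21.05 pos [486.    5.5  79.5] rpy [3.1363e+00 5.0000e-04 2.2281e+00] F [10.5  6.3 -7.6] M [ 1.53 -2.26 -0.02] gap 19.2 grip 59.87382888793945 q [ 0.47  0.45 -0.66  2.06  0.4   0.75  0.22]
shift cm (before turn) [-0.052 -0.14   0.151] turn [ 0.0053  0.0005 -0.0007]
```

View pics/c7.png

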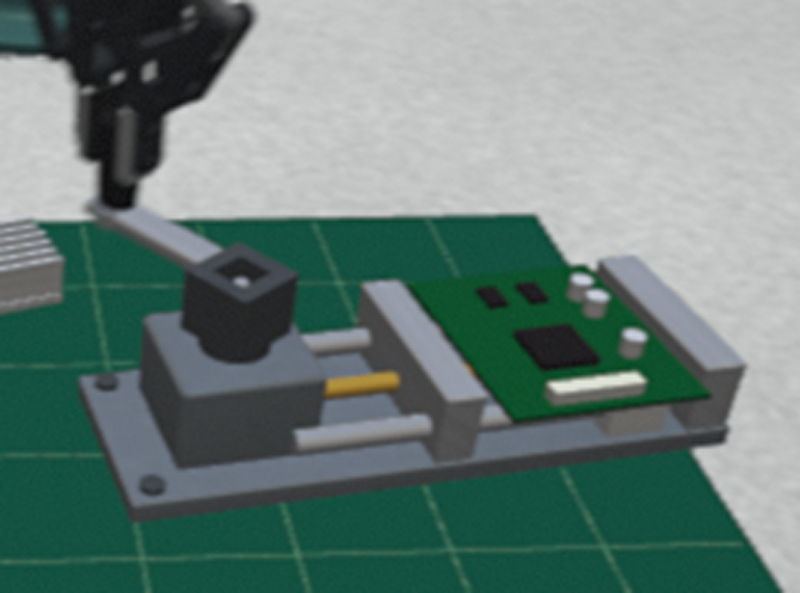

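The jaw, with its face edge near crop (395,290)–(485,395), is still a few mm short of the board. I continue in smaller steps and watch for the stop.

>>> send_rows --rows '[{"x": 0.84,"y": 0.04,"z": 0,"ax": 0,"ay": 0,"az": 0},{"x": 0.83,"y": 0.13,"z": 0,"ax": 0,"ay": 0,"az": 0},{"x": 0.81,"y": 0.22,"z": 0,"ax": 0,"ay": 0,"az": 0},{"x": 0.78,"y": 0.3,"z": 0,"ax": 0,"ay": 0,"az": 0},{"x": 0.75,"y": 0.38,"z": 0,"ax": 0,"ay": 0,"az": 0}]'

```text
clock: 21.6
eef_pos: [471.1, 43.1, 79.6]
ee_rot: [3.137, 0.002, 2.229]
contact_force: [6.9, -0.0, -4.8]
finger_gap: 18.9
grip_force: 59.8
```

```bash
python3 - <<'E'
from h import *
t=np.radians(-172.3)
delta(548.5+80*np.cos(t),53.2+80*np.sin(t),78,127.7)
E
```

```text
t 21.6 pos [471.1  43.1  79.6] rpy [3.1372e+00 1.5000e-03 2.2289e+00] F [ 6.9 -0.  -4.8] M [ 0.07 -1.39  0.03] gap 18.9 grip 59.75585460662842 q [ 0.4   0.43 -0.67  2.09  0.4   0.74  0.14]
shift cm (before turn) [ 0.068 -0.19   0.16 ] turn [0.0044 0.0015 0.0001]
```

>>> send_rows --rows '[{"x": 0.7,"y": 0.46,"z": 0,"ax": 0,"ay": 0,"az": 0},{"x": 0.65,"y": 0.53,"z": 0,"ax": 0,"ay": 0,"az": 0},{"x": 0.59,"y": 0.59,"z": 0,"ax": 0,"ay": 0,"az": 0},{"x": 0.53,"y": 0.65,"z": 0,"ax": 0,"ay": 0,"az": 0},{"x": 0.46,"y": 0.7,"z": 0,"ax": 0,"ay": 0,"az": 0}]'

```text
clock: 22.1
eef_pos: [476.0, 83.0, 79.4]
ee_rot: [3.139, 0.002, 2.228]
contact_force: [5.2, -2.9, -4.0]
finger_gap: 18.9
grip_force: 59.8
```

>>> send_rows --rows '[{"x": 0.38,"y": 0.75,"z": 0,"ax": 0,"ay": 0,"az": 0},{"x": 0.3,"y": 0.78,"z": 0,"ax": 0,"ay": 0,"az": 0},{"x": 0.22,"y": 0.81,"z": 0,"ax": 0,"ay": 0,"az": 0},{"x": 0.13,"y": 0.83,"z": 0,"ax": 0,"ay": 0,"az": 0},{"x": 0.04,"y": 0.84,"z": 0,"ax": 0,"ay": 0,"az": 0}]'

```text
clock: 22.6
eef_pos: [499.9, 116.0, 79.2]
ee_rot: [-3.141, 0.001, 2.228]
contact_force: [2.8, -3.9, -0.3]
finger_gap: 19.2
grip_force: 59.9
```

>>> send_rows --rows '[{"x": -0.04,"y": 0.84,"z": 0,"ax": 0,"ay": 0,"az": 0},{"x": -0.13,"y": 0.83,"z": 0,"ax": 0,"ay": 0,"az": 0},{"x": -0.22,"y": 0.81,"z": 0,"ax": 0,"ay": 0,"az": 0},{"x": -0.3,"y": 0.78,"z": 0,"ax": 0,"ay": 0,"az": 0},{"x": -0.38,"y": 0.75,"z": 0,"ax": 0,"ay": 0,"az": 0}]'

```text
clock: 23.1
eef_pos: [537.9, 132.9, 79.2]
ee_rot: [-3.141, -0.001, 2.229]
contact_force: [0.1, -2.8, 1.1]
finger_gap: 19.0
grip_force: 60.4
```

```bash
python3 - <<'E'
from h import *
t=np.radians(97.7)
delta(548.5+80*np.cos(t),53.2+80*np.sin(t),78,127.7)
E
```

```text
t 23.1 pos [537.9 132.9  79.2] rpy [-3.141e+00 -7.000e-04  2.229e+00] F [ 0.1 -2.8  1.1] M [-0.8   0.01 -0.02] gap 19.0 grip 60.44339418411255 q [ 0.2   0.56 -0.64  1.9   0.44  0.84 -0.02]
shift cm (before turn) [-0.026 -0.039  0.121] turn [-0.0006 -0.0007  0.0003]
```

>>> send_rows --rows '[{"x": -0.46,"y": 0.7,"z": 0,"ax": 0,"ay": 0,"az": 0},{"x": -0.53,"y": 0.65,"z": 0,"ax": 0,"ay": 0,"az": 0},{"x": -0.59,"y": 0.59,"z": 0,"ax": 0,"ay": 0,"az": 0},{"x": -0.65,"y": 0.53,"z": 0,"ax": 0,"ay": 0,"az": 0},{"x": -0.7,"y": 0.46,"z": 0,"ax": 0,"ay": 0,"az": 0}]'

```text
clock: 23.6
eef_pos: [579.8, 128.1, 79.6]
ee_rot: [3.14, -0.001, 2.229]
contact_force: [-0.8, 1.6, 2.5]
finger_gap: 19.3
grip_force: 60.6
```

>>> send_rows --rows '[{"x": -0.75,"y": 0.38,"z": 0,"ax": 0,"ay": 0,"az": 0},{"x": -0.78,"y": 0.3,"z": 0,"ax": 0,"ay": 0,"az": 0},{"x": -0.81,"y": 0.22,"z": 0,"ax": 0,"ay": 0,"az": 0},{"x": -0.83,"y": 0.13,"z": 0,"ax": 0,"ay": 0,"az": 0},{"x": -0.84,"y": 0.04,"z": 0,"ax": 0,"ay": 0,"az": 0}]'

```text
clock: 24.1
eef_pos: [613.8, 102.5, 79.9]
ee_rot: [3.138, 0.001, 2.229]
contact_force: [3.8, 2.7, 2.4]
finger_gap: 19.2
grip_force: 60.5
```

>>> send_rows --rows '[{"x": -0.84,"y": -0.04,"z": 0,"ax": 0,"ay": 0,"az": 0},{"x": -0.83,"y": -0.13,"z": 0,"ax": 0,"ay": 0,"az": 0},{"x": -0.81,"y": -0.22,"z": 0,"ax": 0,"ay": 0,"az": 0},{"x": -0.78,"y": -0.3,"z": 0,"ax": 0,"ay": 0,"az": 0},{"x": -0.75,"y": -0.38,"z": 0,"ax": 0,"ay": 0,"az": 0}]'

```text
clock: 24.6
eef_pos: [630.2, 62.4, 79.9]
ee_rot: [3.139, 0.002, 2.228]
contact_force: [5.3, 1.4, 1.6]
finger_gap: 19.4
grip_force: 60.6
```

```bash
python3 - <<'E'
from h import *
t=np.radians(7.7)
delta(548.5+80*np.cos(t),53.2+80*np.sin(t),78,127.7)
E
```

```text
t 24.6 pos [630.2  62.4  79.9] rpy [3.1386e+00 2.4000e-03 2.2280e+00] F [5.3 1.4 1.6] M [ 0.23 -1.02  0.02] gap 19.4 grip 60.55775284767151 q [ 0.28  0.66 -0.61  1.7   0.46  0.92  0.15]
shift cm (before turn) [ 0.268 -0.106  0.186] turn [ 0.003   0.0024 -0.0008]
```

>>> send_rows --rows '[{"x": -0.7,"y": -0.46,"z": 0,"ax": 0,"ay": 0,"az": 0},{"x": -0.65,"y": -0.53,"z": 0,"ax": 0,"ay": 0,"az": 0},{"x": -0.59,"y": -0.59,"z": 0,"ax": 0,"ay": 0,"az": 0},{"x": -0.53,"y": -0.65,"z": 0,"ax": 0,"ay": 0,"az": 0},{"x": 0,"y": 0,"z": 0,"ax": 0,"ay": 0,"az": 0}]'

```text
clock: 25.1
eef_pos: [628.4, 35.1, 80.5]
ee_rot: [3.131, -0.002, 2.23]
contact_force: [8.2, 10.8, -0.8]
finger_gap: 18.8
grip_force: 60.5
```

```bash
python3 - <<'E'
from h import *
import cv2
t=np.radians(-16.3)
delta(548.5+80*np.cos(t),53.2+80*np.sin(t),78,127.7)
a=np.ascontiguousarray(arm.snapshot("scene")[:,:,::-1]);cv2.imwrite("pics/scene8.png",a)
# jaw shift along the bed: same strip in three pictures, x of jaw/board boundary
for n in("scene0","scene7","scene8"):
    i=cv2.imread(f"pics/{n}.png").astype(int);h=cv2.cvtColor(i.astype(np.uint8),cv2.COLOR_BGR2HSV)
    for r in(240,250,258):
        row=i[r,440:500];print(n,r,"".join("G" if p[1]>p[2]+25 and p[1]>p[0]+15 else ("#" if p.max()>120 else "-") for p in row))
E
```

```text
t 25.1 pos [628.4  35.1  80.5] rpy [ 3.1308e+00 -1.8000e-03  2.2301e+00] F [ 8.2 10.8 -0.8] M [ 2.49 -1.87 -0.02] gap 18.8 grip 60.45036256313324 q [ 0.34  0.65 -0.61  1.72  0.45  0.91  0.2 ]
shift cm (before turn) [-0.148 -0.516  0.247] turn [ 0.0108 -0.0018  0.0013]
scene0 240 ############################-GGGGGGGGGGGGGGGGGGGGGGGGGGGGGGG
scene0 250 ------################---#########---GGGGGGGGGGGGGGGGGGGGGG-
scene0 258 ##----------###############----------------GGGGGGGGGGGGGGGGG
scene7 240 -------------###############-GGGGGGGGGGGGGGGGGGGGGGGGGGGGGGG
scene7 250 #-------------------###############--GGGGGGGGGGGGGGGGGGGGGG-
scene7 258 ###############-----------###############--GGGGGGGGGGGGGGGGG
scene8 240 #---######----------##############-GGGGGGGGGGGGGGGGGGGGGGGGG
scene8 250 #########------------------###############-GGGGGGGGGGGGGGGG-
scene8 258 #####################------------###############-GGGGGGGGGGG
```

The handle stopped at -13° with about 11 N tangential force, and the jaw edge now sits on the board's edge (pixel columns 468→474 at row 240). That is the hard stop, so I relax slightly, release and lift.

>>> send_rows --rows '[{"x": 0.2,"y": 0.25,"z": 0,"ax": 0,"ay": 0,"az": 0},{"x": 0,"y": 0,"z": 0,"ax": 0,"ay": 0,"az": 0},{"x": 0,"y": 0,"z": 0,"ax": 0,"ay": 0,"az": 0},{"x": 0,"y": 0,"z": 0,"ax": 0,"ay": 0,"az": 0},{"x": 0,"y": 0,"z": 0,"ax": 0,"ay": 0,"az": 0}]'

```text
clock: 25.65
eef_pos: [628.8, 36.1, 80.3]
ee_rot: [3.134, 0.0, 2.23]
contact_force: [6.5, 5.9, 1.5]
finger_gap: 19.4
grip_force: 60.7
```

>>> send_rows --rows '[{"x": 0,"y": 0,"z": 0,"ax": 0,"ay": 0,"az": 0},{"x": 0,"y": 0,"z": 0,"ax": 0,"ay": 0,"az": 0},{"x": 0,"y": 0,"z": 0,"ax": 0,"ay": 0,"az": 0},{"x": 0,"y": 0,"z": 0,"ax": 0,"ay": 0,"az": 0},{"x": 0,"y": 0,"z": 0,"ax": 0,"ay": 0,"az": 0}]' --fingers 0.2

```text
clock: 26.15
eef_pos: [625.7, 33.0, 79.0]
ee_rot: [-3.141, -0.0, 2.228]
contact_force: [-0.6, -0.3, 0.6]
finger_gap: 51.4
grip_force: 0.0
```

>>> send_rows --rows '[{"x": 0,"y": 0,"z": -1,"ax": 0,"ay": 0,"az": 0},{"x": 0,"y": 0,"z": -2,"ax": 0,"ay": 0,"az": 0},{"x": 0,"y": 0,"z": -3,"ax": 0,"ay": 0,"az": 0},{"x": 0,"y": 0,"z": -3,"ax": 0,"ay": 0,"az": 0},{"x": 0,"y": 0,"z": -2,"ax": 0,"ay": 0,"az": 0}]'

```text
clock: 26.65
eef_pos: [627.0, 34.0, 192.4]
ee_rot: [3.139, 0.002, 2.229]
contact_force: [0.0, 0.1, 0.6]
finger_gap: 50.9
grip_force: 0.0
```

>>> send_rows --rows '[{"x": -3,"y": 0,"z": 0,"ax": 0,"ay": 0,"az": 0},{"x": -4,"y": 0,"z": 0,"ax": 0,"ay": 0,"az": 0},{"x": -4,"y": 0,"z": 0,"ax": 0,"ay": 0,"az": 0},{"x": -3,"y": 0,"z": 0,"ax": 0,"ay": 0,"az": 0},{"x": 0,"y": 0,"z": 0,"ax": 0,"ay": 0,"az": 0}]'

```text
clock: 27.15
eef_pos: [713.3, -83.3, 189.0]
ee_rot: [-3.141, 0.002, 2.222]
contact_force: [-0.9, -0.1, 0.2]
finger_gap: 51.0
grip_force: 0.0
```

```bash
python3 - <<'E'
from h import *
import cv2
a=np.ascontiguousarray(arm.snapshot("scene")[:,:,::-1]);b=np.ascontiguousarray(arm.snapshot("top")[:,:,::-1])
out=np.zeros((480,800,3),np.uint8)
out[:,:400]=cv2.resize(a[140:308,340:480],(400,480),interpolation=cv2.INTER_CUBIC)
out[:,400:]=cv2.resize(b[150:342,120:280],(400,480),interpolation=cv2.INTER_CUBIC)
cv2.imwrite("pics/c9.png",out)
E
```

```text
(no output)
```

View pics/c9.png

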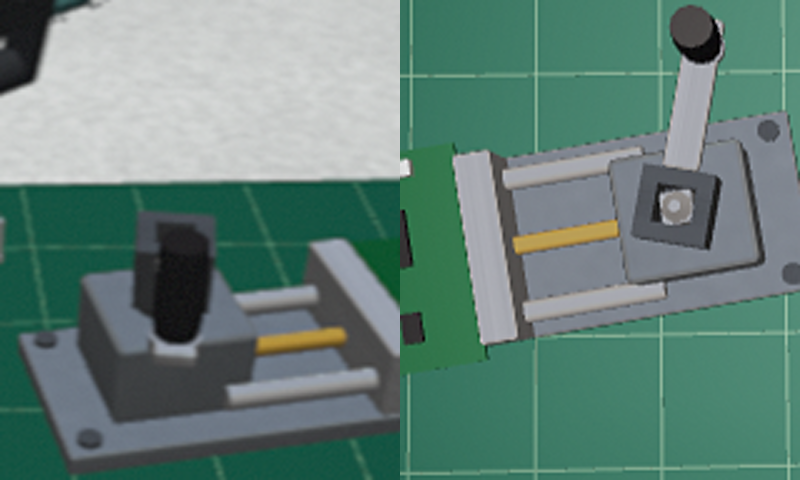

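The jaw touches the board's edge (crop column 460), the crank sits square on the shaft at (676,207), and the gripper is clear. I hand in.

```bash
python3 -c "
from plant import arm
print(arm.close_job())"
```

```text
the job is handed in; nothing more can be done
None
```

The large crank is fully home on the shaft and wound clockwise to the hard stop; the final picture shows the jaw against the board, with the small crank untouched. I handed the job in at about 27 s, but the interface returned no verdict.

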